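# Square the magneto body into the corner fence

## Task

Slide the red magneto body, flat on the tray without lifting it, until it is pressed firmly and flush against the long steel leg of the loose corner fence; then slide it along that leg until it is pressed firmly home against the blue end stop, still flush along the long leg, and leave it there. The stop is screwed at a different spot each time and the fence only stands by its own weight, so find the stop by feel, do not shove the fence out of place, and leave the other parts where they lie.

Things in the scene. Friction and masses are not known exactly. Their poses are not given: they have to be found in the camera images.
- tray: Stainless drain tray fixed on the bench, 540 x 920 mm (x by y), flat floor 4 mm thick, rim 14 mm high and 8 mm wide all round. Origin: centre of its underside, z up; the floor's upper face is 4 mm above the origin. All the parts below stand on this floor.
- fence: Loose L-shaped corner fence, about 2.6 kg, held only by its weight. Its long leg is a dark steel bar 24 mm thick, 34 mm high, with a rail and the sliding end stop on it. Origin: on the bar's inner face at floor level near its left end, z up, x roughly away from the robot. The inner face is the plane x = 0, y from -300 to +30 mm; the bar lies at x 0 to +24 mm; the magneto body goes at x < 0.
- fence_long_end (a point): Point on the long leg's inner face at its right-hand end, at floor level: (0, -300, 0) mm in the fence's frame. Pushed square on, the fence slips at some 11 to 19 N, off-centre at rather less: aim for about 5 to 8 N on the fence.
- stop_rail: 3 mm rail fixed along the top of the long leg, with the end stop it carries; same frame as the fence, so it does not show where the stop is. The stop is a blue metal bar, 120 mm long towards -x, 24 mm thick, 34 mm high (55 at its screw), fast with its face, which looks to -y, anywhere from y = -55 to 0 mm: find it by touch. A brass spring nose stands 2 mm out of the face at x = -50 mm.
- magneto: Red magneto body, loose, 0.5 to 1 kg: a block 96 mm (its x) by 124 mm (its y), 50 mm high with plain upright sides, on top a lying barrel along y, 72 mm wide, 100 mm long, its crown 76 mm above the floor. Too wide to grasp: push its sides. Origin: centre of its underside, z up. Its axes start within about 0.35 rad of the fence's.
- magneto_far_left (a point): Lower corner of the magneto block at (+48, +62, 0) mm in its frame; it goes into the inner corner, where the long leg and the stop's face meet. Sliding the body takes 3 to 7 N (friction about 0.6; more if the finger bears down on it); the spring nose adds 1 N, and does not push the body back.
- magneto_far_right (a point): Lower corner of the magneto block at (+48, -62, 0) mm in its frame: the other end of the face that goes against the long leg.
- spring_cup: Bystander: nickel impulse spring cup, open, 54 mm across, 36 mm high, standing. Origin: centre of its underside.
- cam: Bystander: brass adjusting cam, a 48 mm disc with an eccentric boss, 24 mm high. Origin: centre of its underside.
- bearing: Bystander: steel bearing ring, 52 mm across, 14 mm high, lying flat. Origin: centre of its underside.
- rotor: Bystander: steel rotor shaft 150 mm long (along its x) with a block 55 x 26 x 40 mm round its middle. Origin: under the middle of the block.
- cash_box: Bystander: green tin cash box, 154 x 204 mm (x by y), 83 mm high with its handle, a key in the lock of the side facing the robot. Origin: centre of its underside.
There are look-alikes about, which are no part of the job. Several things have the shape of the magneto; the one meant has the colours described above.

How it is judged:
On the way, in this order (a step that is already met when the one before it is completed fails the run):
1. the magneto body is flush against the long leg (both ends of its far face within 2 mm) and pressed against the fence with more than 3 N (x of each of magneto_far_left, magneto_far_right in the frame of fence above -0.002 m and y of magneto in the frame of fence above -0.26 m and x of magneto in the frame of fence below 0 m and contact force between magneto and fence above 3 N), for 0.1 s.
2. still flush against the long leg, it is pressed against the end stop with more than 3 N (x of each of magneto_far_left, magneto_far_right in the frame of fence above -0.002 m and contact force between magneto and stop_rail above 3 N), for 0.1 s.
At the end, for the whole second after the job is handed in: The magneto body stands flat and at rest on the tray in the fence's corner: both ends of its far face within 2 mm of the long leg, and its left face still up against the end stop, holding the spring nose in (nose force over 0.4 N: within 2 mm of the stop's face) (x of each of magneto_far_left, magneto_far_right in the frame of fence above -0.002 m and contact force between magneto and stop_rail above 0.4 N and z of magneto in the frame of tray below 0.007 m and angle between magneto's own z axis and vertical below 0.03 rad and linear speed of each of magneto, fence below 0.01 m/s); the robot touches nothing.
It fails at once if the fence is shoved: either end of its long leg more than 2 mm from where it stood (distance of any of fence, fence_long_end from where it was at the start of the episode above 0.002 m).
It fails at once if the magneto body is lifted more than 8 mm off the tray floor or tipped by more than 0.15 rad (z of magneto in the frame of tray above 0.012 m or angle between magneto's own z axis and vertical above 0.15 rad).
It fails at once if one of the other parts on the tray is moved by more than 10 mm (distance of any of spring_cup, cam, bearing, rotor, cash_box from where it was at the start of the episode above 0.01 m).
It also fails if it takes over 67 s, if anything falls off the work surface, if the arm or the gripper's body presses on something with over 40 N, if the wrist force passes 120 N, or if a joint passes its speed limit or range.

## Robot

A 7-joint arm with a two-finger parallel gripper is mounted at the origin on the work surface. World frame = base frame: x ahead of the robot, y to its left, z up, the work surface at z = 0. Lengths are in m, angles in rad, forces in N, time in s.
With the tool pointing down it reaches from about 0.425 to 1.025 m from the base axis. Payload 9.4 kg.
Tool frame: the origin (TCP) lies on the centre line of the jaws, within the pads' length; the fingertips stand env.tcp_to_tips ahead of it and the grasp point (between the pads) lies 6 mm ahead of it (env.tcp_to_tips is the distance from the TCP to the fingertips, in m); z points along the fingers, y is the line along which they close (so a half turn about z gives the same grasp; the last joint's range is limited). The gripper opens to 85 mm and grips with 20 to 120 N. Pads are 22 mm wide; open, the fingers measure 114 mm over their backs; the gripper's body (76 mm by 85 mm) begins 54 mm behind the grasp point. The pads swing forward as they close: fully open they stand 13 mm farther back than shut.
Start: joints at [-1.228, 0.599, -0.003, 1.599, 0.002, 0.943, -0.08], TCP at [0.295, 0.662, 0.256] pointing down, gripper open.
Joint ranges: [-2.57, 2.57], [-0.35, 1.97], [-1.29, 1.29], [0.11, 2.56], [-1.05, 4.19], [0.11, 1.86], [-2.63, 2.63]. Speed limits (rad/s): [2.22, 2.22, 3.01, 3.01, 3.14, 3.14, 3.14].

## Interface

Orientations are given as a unit quaternion [x, y, z, w].
In Python, from bench import env gives the robot as it stands.
- The arm moves only by the shell command python3 -m jog 'ROWS' [OPENING] [FORCE]. ROWS is JSON, a list that holds one entry, the list of rows, each a list of 4 numbers: the shift along the world's x, y, z in mm, then the turn about the world's z in degrees. A call has 1 to 20 rows; each row is the pose to reach, as a shift and turn from the pose commanded when the call began; what a row does not reach only later rows make up. A row lasts 1/12 s, in which the tool goes at most 41.7 mm and 7.16 degrees, less where a joint would pass 70% of its speed; a pose out of reach is approached as far as the arm can. A call with a gripper value outside its range is refused whole. OPENING is the opening, from 0 (shut) to 1 (fully open), set as the call begins (- or left out, the last holds). The fingers move at their own pace and stop on an object; FORCE is the grip in N (left out, the last holds). Time passes only in rows, so rows that repeat a pose let the fingers close. It gives the time, the measured TCP pose, the force, the opening and the grip force at its end, in the units of the state.
- env.observe(): the state, without advancing time (a new reading comes with each control period).
- env.grab_frame(name): name is "scene" or "top" or "wrist"; returns a dict with "color" (480x640x3 uint8, blue, green, red), "range_z" (480x640 float32, m along the optical axis (not along the pixel's ray), 0 where there is no reading), "fx", "fy", "cx", "cy" (pixels), "world_to_cam" (4x4, takes a point from world to camera coordinates). Camera axes: x right, y down, z forward; pixel columns grow to the right and rows downward; lengths in m; the calibration is good to about 2 mm. A picture is of the moment at which its call begins.
- env.job_done(): hands the job in; it is judged then, once.
The state is a dict: "t": time; "joint_positions": joint angles; "joint_velocities": joint speeds; "joint_efforts": joint torques, N m; "position": TCP position; "ee_rot": TCP orientation; "contact_force": force on the tool from outside, world axes, zero at the start; "moment": the same for the moment, N m; "finger_gap": finger opening in m; "gripper_force": force on a finger pad.
Only numpy, scipy, OpenCV 4.12 (cv2) and the standard library are available. Lean on these libraries where they do the work, as an engineer would, in place of code of your own. Each camera call takes 0.05 s, during which the arm holds its last target. There are 200 camera calls.

## Working session

There is one attempt and no reset: what is moved stays moved. The work goes in short steps, Python scripts to look and compute and a shell command to move; the robot and the scene stay as the last step left them, time stands still between calls to the robot, and variables do not carry over. Pictures are saved under pics/ and viewed, at most 10 in all, crops included, and the job is handed in when it is done.

```bash
mkdir -p pics; ls
cat > h.py <<'E'
import numpy as np,cv2,pickle
from bench import env
def grab(n,tag):
    f=env.grab_frame(n); cv2.imwrite(f'pics/{tag}.png',f['color']); pickle.dump(f,open(f'{tag}.pkl','wb')); return f
def load(t): return pickle.load(open(f'{t}.pkl','rb'))
def w(f,u,v,z=None):
    "pixel->world, by depth or by intersecting plane z"
    d=np.array([(u-f['cx'])/f['fx'],(v-f['cy'])/f['fy'],1.]); T=np.linalg.inv(f['world_to_cam'])
    if z is None: s=np.median(f['range_z'][v-1:v+2,u-1:u+2]) 
    else: s=(z-T[2,3])/(T[:3,:3]@d)[2]
    return T[:3,:3]@(d*s)+T[:3,3]
E
python3 - <<'E'
from h import *
grab('top','top0');grab('scene','scene0')
o=env.observe();print(o['t'],o['position'],o['ee_rot'],o['contact_force'],env.tcp_to_tips,o['finger_gap'])
E
```

```text
pics
0.1 [0.29535574 0.66169877 0.25552035] [ 2.08342162e-01  9.78055763e-01 -6.80052313e-04 -7.68128213e-05] [1.18255891 0.45238946 0.08365528] 0.025 0.08476168828670477
```

View pics/top0.png

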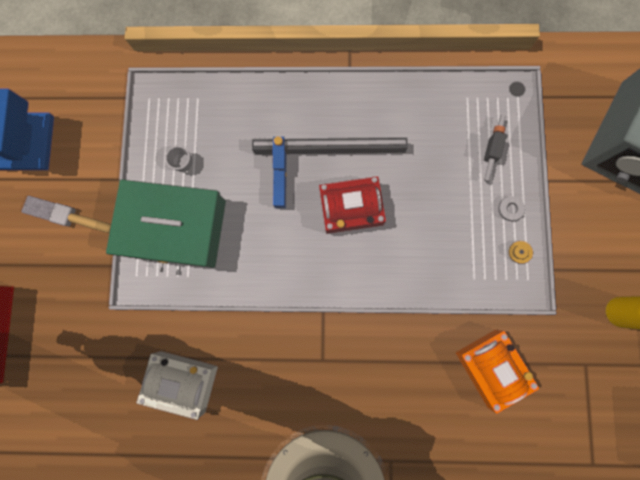

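View pics/scene0.png

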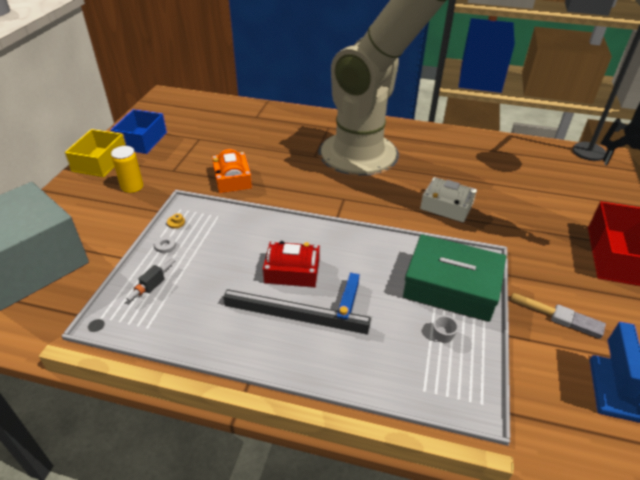

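The top view shows the dark bar at (253–407, 146), the blue stop at (279, 172) and the red magneto at (352, 204). The scene view matches. Next I measure these from the range data.

```bash
cat > m.py <<'E'
from h import *
def cloud(f):
    v,u=np.mgrid[0:480,0:640]; r=f['range_z']; T=np.linalg.inv(f['world_to_cam'])
    P=np.stack([(u-f['cx'])/f['fx']*r,(v-f['cy'])/f['fy']*r,r],-1)@T[:3,:3].T+T[:3,3]
    P[r==0]=np.nan; return P
def rep(name,P,m):
    Q=P[m]; Q=Q[np.isfinite(Q[:,2])]
    if len(Q)<10: print(name,len(Q));return
    c,s,a=cv2.minAreaRect((Q[:,:2]*1000).astype(np.float32)); print(name,len(Q),'c',np.round(c,1),'size',np.round(s,1),'ang',round(a,2),'z',np.round(np.percentile(Q[:,2],[5,50,95])*1000,1))
def run(f):
    P=cloud(f); hsv=cv2.cvtColor(f['color'],cv2.COLOR_BGR2HSV).astype(int); H,S,V=hsv[...,0],hsv[...,1],hsv[...,2]
    x,y,z=P[...,0],P[...,1],P[...,2]
    tray=(x>.3)&(x<.9)&(abs(y)<.5)
    near=tray&(abs(y)<.3)&(y>-.22)
    red=near&((H<6)|(H>174))&(S>150)
    rep('red',P,red&(z>.01)); rep('red top',P,red&(z>.046)&(z<.058)); rep('crown',P,near&(z>.06)&(x<.64))
    rep('blue',P,near&(H>100)&(H<120)&(S>120)&(z>.025))
    rep('bar',P,near&(S<60)&(z>.03)&(z<.05)&(V<140))
    rep('hi cup/box',P,tray&(z>.025)&(y>.2)); rep('right side parts',P,tray&(z>.012)&(y<-.22)&(x<.85)&(x>.4)&(y>-.43))
    return P
E
python3 - <<'E'
from m import *
for t in('top0','scene0'):
    f=load(t);print(t,f['fx'],np.linalg.inv(f['world_to_cam'])[:3,3]);P=run(f)
f=load('top0')
for n,u,v in[('floor',430,250),('barL',256,146),('barR',405,145),('mag',352,204)]:print(n,w(f,u,v))
for n,t in(('A','top0'),('B','scene0')):
    c=load(t)['color']; c=c[120:240,240:420] if n=='A' else c[225:345,210:390]
    cv2.imwrite(f'pics/crop{n}.png',cv2.resize(c,None,fx=4.4,fy=4.4,interpolation=cv2.INTER_CUBIC))
E
```

```text
top0 441.70254708159365 [ 0.36961305 -0.01800318  0.93277994]
red 1727 c [572.4 -50.5] size [ 93.4 120.3] ang 8.85 z [53.1 67.3 79.5]
red top 604 c [572.4 -50.5] size [ 93.4 120.3] ang 8.85 z [52.  54.8 57.2]
crown 4741 c [525.2  97.3] size [160.9 409.6] ang 1.7 z [64.8 80.5 83.7]
blue 608 c [634.5 101.4] size [125.9  23.1] ang 1.96 z [36.5 40.5 52.1]
bar 1411 c [618.7  49.6] size [244.7 468.1] ang 14.72 z [32.3 38.7 43.5]
hi cup/box 8532 c [564.8 321.6] size [205.3 269.8] ang 83.1 z [42.1 81.4 84.3]
right side parts 1554 c [ 613.4 -368. ] size [317.7  73.5] ang 9.78 z [13.9 26.6 46. ]
scene0 519.1671232263808 [1.41962503 0.22262503 0.9027113 ]
red 1700 c [577.6 -49.1] size [ 96.8 123.1] ang 8.78 z [16.2 54.1 77.5]
red top 488 c [577.8 -49.2] size [ 96.1 123.4] ang 9.51 z [47.9 53.6 57.1]
crown 2624 c [526.7  97.2] size [167.6 406.5] ang 1.24 z [63.5 80.  83.8]
blue 424 c [645.8 103.5] size [144.7  23.6] ang 0.87 z [35.1 41.2 51.8]
bar 1048 c [674.3  61.4] size [117.9 463.9] ang 9.81 z [31.2 37.5 41.2]
hi cup/box 6145 c [574.5 321.5] size [204.1 254.8] ang 83.42 z [32.4 80.5 84.2]
right side parts 1032 c [ 615.9 -367.6] size [314.5  73.1] ang 8.97 z [13.5 26.5 44.9]
floor [ 0.48365991 -0.21626846  0.00515187]
barL [0.69814091 0.15220922 0.0401177 ]
barR [ 0.70111795 -0.16196097  0.03941897]
mag [ 0.56440058 -0.04955246  0.08058654]
```

View pics/cropA.png

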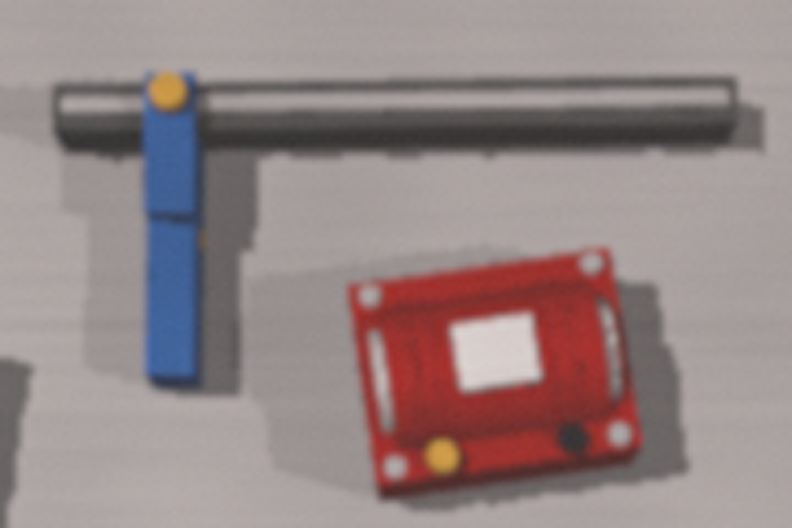

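Run:
```python
from m import *
f=load('top0')
def cw(a,b,z): return np.round(w(f,240+(a+.5)/4.4-.5,120+(b+.5)/4.4-.5,z)*1000,1)
print('rail top line',cw(55,88,.041),cw(735,80,.041))
print('inner top edge',cw(60,114,.038),cw(733,107,.038)); print('foot',cw(70,147,.004),cw(725,140,.004))
print('stop face top',cw(197,110,.038),cw(199,380,.038),'left',cw(146,110,.038),cw(148,380,.038))
for n,a,b in(('FL',349,285),('FR',609,248),('NR',638,448),('NL',378,488)):print(n,cw(a,b,.054))
for t in('top0','scene0'):
    f=load(t);P=cloud(f);x,y,z=P[...,0],P[...,1],P[...,2]
    hsv=cv2.cvtColor(f['color'],cv2.COLOR_BGR2HSV).astype(int)
    m=(x>.66)&(x<.75)&(y>-.2)&(y<.19)&(z>.034)&(z<.048)&~((hsv[...,0]>100)&(hsv[...,0]<120)&(hsv[...,1]>120))
    Q=P[m]; print(t,len(Q),'y',np.percentile(Q[:,1],[.5,99.5]))
    for a in np.arange(-.16,.16,.04):
        q=Q[(Q[:,1]>=a)&(Q[:,1]<a+.04)]
        if len(q)>5:print(round(a,2),np.round(np.percentile(q[:,0],[3,97])*1000,1),end=';')
    print()
    g=(x>.64)&(x<.75)&(y>-.1)&(y<.05)
    sub=P[g&(z>.01)&(z<.033)]; print('side pts',len(sub),np.round(np.percentile(sub[:,0],[10,50,90])*1000,1) if len(sub) else '')
    print('bystand', [ (round(float(np.nanmin(x[k])),3),round(float(np.nanmax(x[k])),3),round(float(np.nanmin(y[k])),3),round(float(np.nanmax(y[k])),3)) for k in [(z>.06)&(y>.15)&(x>.4)&(x<.75),(z>.02)&(y>.23)&(x>.62)&(x<.75)&(y<.36)]])
```

```text
rail top line [711.9 160.8  41. ] [ 716.3 -165.4   41. ]
inner top edge [700.  158.5  38. ] [ 704.  -164.7   38. ]
foot [695.3 159.6   4. ] [ 699.6 -166.1    4. ]
stop face top [702.1  92.3  38. ] [569.2  88.1  38. ] left [702.  116.9  38. ] [569.  112.2  38. ]
FL [611.2  17.2  54. ]
FR [ 629.4 -103.6   54. ]
NR [ 534.9 -116.3   54. ]
NL [515.5   2.7  54. ]
top0 1657 y [-0.16612989  0.1609612 ]
-0.16 [696.1 719. ];-0.12 [695.5 719.2];-0.08 [695.  718.4];-0.04 [694.3 716.4];0.0 [693.8 716.5];0.04 [693.4 716.7];0.08 [669.6 717.2];0.12 [692.3 714.2];
side pts 262 [693.6 694.8 695.9]
bystand [(0.44, 0.75, 0.217, 0.658), (0.648, 0.701, 0.292, 0.346)]
scene0 1322 y [-0.1642878   0.16111258]
-0.16 [696.3 721.1];-0.12 [696.8 720.4];-0.08 [696.3 719.4];-0.04 [695.4 719.7];0.0 [695.  718.5];0.04 [694.1 718.1];0.08 [692.5 718.5];0.12 [693.2 717.3];
side pts 441 [716.1 718.1 719.8]
bystand [(0.4, 0.75, 0.218, 0.739), (0.647, 0.703, 0.293, 0.345)]
```

Measured layout, with the fence yawed about +0.7°:
- **Bar:** inner face at x≈695 mm at y=0, ends at y≈161 and −167 mm.
- **Stop:** face near y≈90 mm.
- **Magneto:** centre (573, −50) mm, yaw about 8.9°, top of the block at 54 mm. The sizes check out.

The plan is to push the near face with two half-open fingers aligned to the fence, then push the right face.

```bash
python3 -m jog '[[[10,-38,0,4],[20,-76,0,8],[30,-114,0,12],[42,-152,0,16],[54,-190,0,20],[66,-228,0,24],[78,-266,0,24.7],[90,-304,0,24.7],[102,-342,0,24.7],[114,-380,0,24.7],[126,-418,0,24.7],[138,-456,0,24.7],[146,-494,0,24.7],[154,-532,0,24.7],[160,-570,-20,24.7],[166,-608,-40,24.7],[170,-646,-60,24.7],[173,-684,-80,24.7],[175,-714,-100,24.7],[175,-714,-100,24.7]]]' 0.6 30
python3 -m jog '[[[0,0,0,0],[0,0,0,0]]]'; python3 -c "
from h import *
o=env.observe();q=o['ee_rot'];print(o['t'],o['position'],np.degrees(2*np.arctan2(q[1],q[0]))-90,o['contact_force'],o['finger_gap'])"
```

```text
t: 1.77
position: [0.4688, -0.0587, 0.1532]
ee_rot: [-0.002, 1.0, -0.001, -0.002]
contact_force: [-0.2, 1.6, 0.1]
finger_gap: 0.0514
gripper_force: 0.0
t: 1.93
position: [0.4704, -0.0517, 0.1561]
ee_rot: [-0.005, 1.0, 0.0, -0.0]
contact_force: [0.3, 0.9, 0.4]
finger_gap: 0.0511
gripper_force: 0.0
1.9333 [ 0.47041748 -0.05167416  0.15614992] 90.61726875048086 [0.34093125 0.91753662 0.42748318] 0.05111172232828235
```

```bash
python3 -m jog '[[[0,0,-35,0],[0,0,-70,0],[0,0,-95,0],[0,0,-108,0],[0,0,-118,0],[0,0,-118,0],[0,0,-118,0],[0,0,-118,0]]]'; python3 -c "
from h import *
grab('scene','s1');c=load('s1')['color'][150:350,180:420];cv2.imwrite('pics/s1c.png',cv2.resize(c,None,fx=3,fy=3))"
```

```text
t: 2.6
position: [0.4711, -0.0514, 0.0393]
ee_rot: [-0.006, 1.0, 0.0, 0.001]
contact_force: [0.4, 0.2, -0.1]
finger_gap: 0.051
gripper_force: 0.0
```

View pics/s1c.png

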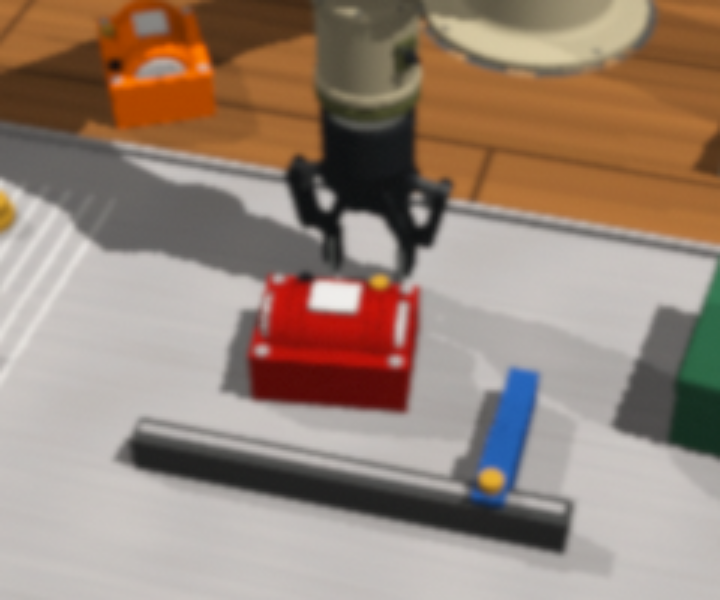

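The half-open fingers (crop ≈(335–405, 260)) stand behind the magneto's near face and clear of it. I start the push towards the fence.

```bash
python3 -m jog '[[[10,0,0,0],[20,0,0,0],[28,0,0,0],[34,0,0,0],[38,0,0,0],[42,0,0,0],[46,0,0,0],[50,0,0,0],[54,0,0,0],[58,0,0,0],[62,0,0,0],[66,0,0,0],[70,0,0,0],[74,0,0,0],[78,0,0,0],[82,0,0,0],[86,0,0,0],[90,0,0,0],[94,0,0,0],[98,0,0,0]]]'; python3 -c "
from m import *
run(grab('scene','s2'));print(env.observe()['contact_force'])"
```

```text
t: 4.32
position: [0.5659, -0.0522, 0.0379]
ee_rot: [-0.005, 1.0, -0.0, -0.003]
contact_force: [-7.1, -0.2, 5.9]
finger_gap: 0.0513
gripper_force: 3.6
red 1818 c [625.  -56.4] size [103.2 123.7] ang 0.5 z [19.1 54.6 77.7]
red top 548 c [625.1 -56.7] size [102.2 124. ] ang 1.3 z [47.8 53.7 57.2]
crown 14248 c [469.9  90.2] size [339.8 419.3] ang 0.05 z [ 77.8 376.1 590.8]
blue 424 c [580.9  40.6] size [300.  108.5] ang 43.28 z [34.9 41.1 51.5]
bar 1066 c [637.8  66.4] size [168.7 465.4] ang 0.26 z [31.3 37.4 41. ]
hi cup/box 6131 c [575.1 321.3] size [204.3 251.6] ang 83.25 z [32.2 80.5 84. ]
right side parts 1043 c [ 615.6 -367.7] size [314.5  72. ] ang 9.6 z [13.2 26.4 45.1]
[-2.43803387  0.0997918  -1.43087288]
```

```bash
python3 -m jog '[[[2,0,0,0],[4,0,0,0],[6,0,0,0],[8,0,0,0],[10,0,0,0],[11,0,0,0],[12,0,0,0],[13,0,0,0],[14,0,0,0]]]';python3 -m jog '[[[1,0,0,0],[2,0,0,0]]]'; python3 -m jog '[[[1,0,0,0],[2,0,0,0]]]'
```

```text
t: 5.12
position: [0.5802, -0.0522, 0.0379]
ee_rot: [-0.005, 1.0, -0.0, -0.002]
contact_force: [-7.1, 0.0, 3.5]
finger_gap: 0.0514
gripper_force: 3.2
t: 5.28
position: [0.5822, -0.0521, 0.0379]
ee_rot: [-0.006, 1.0, -0.0, -0.002]
contact_force: [-6.3, -0.3, 3.6]
finger_gap: 0.0515
gripper_force: 3.2
t: 5.45
position: [0.5842, -0.0522, 0.0379]
ee_rot: [-0.006, 1.0, -0.0, -0.002]
contact_force: [-5.6, -0.2, 4.1]
finger_gap: 0.0512
gripper_force: 3.3
```

```bash
for i in 1; do python3 -m jog '[[[0.7,0,0,0],[1.4,0,0,0]]]'; done | grep -E "pos|contact";python3 -m jog '[[[0.5,0,0,0],[1,0,0,0]]]'|grep -E "pos|contact"; python3 -m jog '[[[0.5,0,0,0],[1,0,0,0]]]'|grep -E "pos|contact"
```

```text
position: [0.5856, -0.0522, 0.0379]
contact_force: [-7.6, -0.8, 4.4]
position: [0.5866, -0.0521, 0.0379]
contact_force: [-7.2, 0.5, 3.9]
position: [0.5875, -0.0522, 0.0379]
contact_force: [-9.3, -0.1, 5.4]
```

```bash
python3 -m jog '[[[0.5,0,0,0]]]' |grep -E "pos|contact";python3 -m jog '[[[0,0,0,0],[0,0,0,0]]]'|grep -E "pos|contact"; python3 -c "
from m import *
run(grab('scene','s3'))" | grep red
```

```text
position: [0.5876, -0.0522, 0.0379]
contact_force: [-9.1, -0.2, 7.4]
position: [0.5876, -0.0522, 0.0379]
contact_force: [-7.6, 0.3, 5.3]
red 1495 c [645.7 -56.1] size [104.6 123.7] ang 0.62 z [39.4 58.1 78.4]
red top 545 c [645.7 -56.1] size [104.6 123.7] ang 0.62 z [48.1 53.6 57.2]
```

```bash
python3 -m jog '[[[0.5,0,0,0],[0.5,0,0,0]]]' |grep -E "pos|contact";python3 -m jog '[[[0.4,0,0,0],[0.4,0,0,0]]]'|grep -E "pos|contact";python3 -m jog '[[[0.4,0,0,0],[0.4,0,0,0]]]'|grep -E "pos|contact"
```

```text
position: [0.5876, -0.0522, 0.0379]
contact_force: [-9.2, -0.7, 7.0]
position: [0.5875, -0.0522, 0.0379]
contact_force: [-9.7, 1.1, 7.2]
position: [0.5876, -0.0522, 0.0379]
contact_force: [-12.2, -0.4, 8.1]
```

```bash
python3 -m jog '[[[0.4,0,0.5,0],[0.4,0,1,0]]]' |grep -E "pos|contact";python3 -m jog '[[[0,0,0.5,0],[0.3,0,0.5,0],[0.3,0,0.5,0]]]'|grep -E "pos|contact"
```

```text
position: [0.5877, -0.0524, 0.0382]
contact_force: [-9.4, -1.0, -3.8]
position: [0.5877, -0.0524, 0.0384]
contact_force: [-9.9, -0.0, -0.9]
```

```bash
python3 -m jog '[[[0.4,0,0,0],[0.4,0,0,0],[0.4,0,0,0]]]' |grep -E "pos|contact"; python3 -c "
from m import *
run(grab('scene','s4'));f=load('s4');c=f['color'][200:350,200:400];cv2.imwrite('pics/s4c.png',cv2.resize(c,None,fx=4,fy=4,interpolation=cv2.INTER_CUBIC))" | grep -E "red"
```

```text
position: [0.5877, -0.0524, 0.0383]
contact_force: [-11.3, -1.2, -3.4]
red 1502 c [647.1 -56.2] size [102.8 123.6] ang 1.01 z [39.3 58.2 78.2]
red top 553 c [647.1 -56.4] size [102.8 123.2] ang 1.01 z [47.4 54.  57.2]
```

View pics/s4c.png

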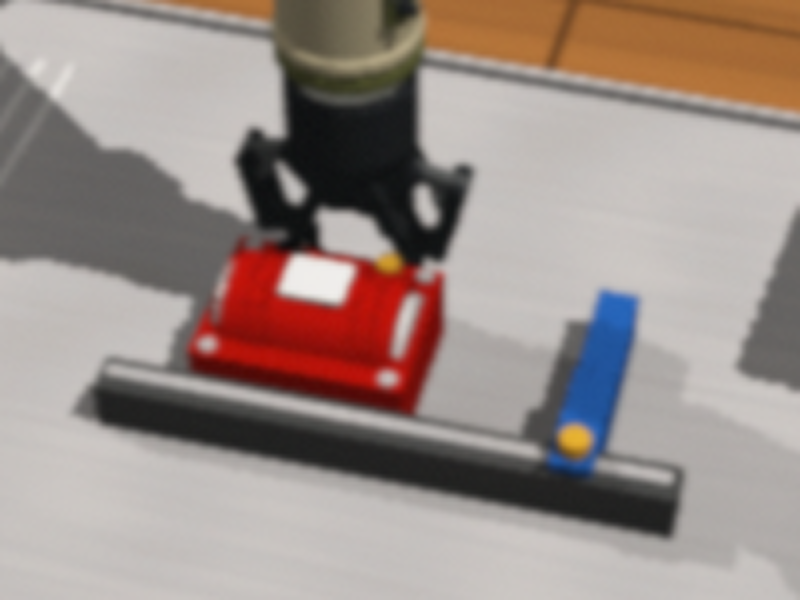

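The body sits flush along the bar, as the crop shows, with about 5–6 N on the fence. I back off and go round to the right face.

```bash
python3 -m jog '[[[-3,0,0,0],[-10,0,0,0],[-25,0,0,0],[-40,0,0,0],[-40,0,30,0],[-40,0,70,0],[-40,-20,90,0],[-40,-20,90,0],[-40,-20,90,0]]]' 0 30; python3 -c "
from m import *
o=env.observe();print(o['joint_positions'],o['position'],o['contact_force'])
run(grab('scene','s5'));run(grab('top','t5'))" | grep -vE "bar|cup|crown|parts"
```

```text
t: 8.22
position: [0.5536, -0.0731, 0.1312]
ee_rot: [-0.005, 1.0, -0.0, 0.002]
contact_force: [0.3, 0.2, -0.0]
finger_gap: 0.0
gripper_force: 0.0
[ 0.07902025  0.57596354 -0.07151289  2.08797952  0.0860736   0.47630092
  1.52263423] [ 0.55363521 -0.07312142  0.13123825] [ 0.27964562  0.17148381 -0.04128328]
red 1484 c [649.6 -56.3] size [ 97.5 123.3] ang 1.11 z [39.6 58.  78.4]
red top 555 c [649.4 -56.3] size [ 97.6 123.2] ang 0.88 z [47.5 53.8 56.9]
blue 424 c [646.8 103.2] size [144.9  24.4] ang 0.71 z [35.  41.1 51.6]
red 0
red top 0
blue 0
```

```bash
python3 -m jog '[[[6,-6,0,-7],[14,-12,0,-14],[22,-18,0,-21],[30,-24,0,-28],[38,-30,0,-35],[46,-36,0,-42],[54,-42,0,-49],[62,-48,0,-56],[70,-54,0,-63],[78,-60,0,-70],[84,-68,0,-77],[88,-75,0,-84],[90,-80,0,-90],[90,-80,0,-90],[90,-80,-25,-90],[90,-80,-50,-90],[90,-80,-70,-90],[90,-80,-82,-90],[90,-80,-86,-90],[90,-80,-86,-90]]]'; python3 -m jog '[[[0,0,0,0],[0,0,0,0]]]'
```

```text
t: 9.98
position: [0.6421, -0.1515, 0.0424]
ee_rot: [0.702, 0.712, -0.001, -0.001]
contact_force: [1.1, 0.4, -0.6]
finger_gap: 0.0002
gripper_force: 0.0
t: 10.15
position: [0.6434, -0.1521, 0.0448]
ee_rot: [0.703, 0.711, 0.0, 0.001]
contact_force: [-0.9, -0.4, 1.0]
finger_gap: -0.0001
gripper_force: 0.0
```

```bash
python3 -m jog '[[[0,6,0,0],[0,12,0,0],[0,17,0,0],[0,20,0,0]]]'|grep -E "pos|contact"; python3 -m jog '[[[0,2,0,0],[0,4,0,0]]]'|grep -E "pos|contact"; python3 -m jog '[[[0,2,0,0],[0,4,0,0]]]'|grep -E "pos|contact"; python3 -m jog '[[[0,2,0,0],[0,4,0,0]]]'|grep -E "pos|contact"
```

```text
position: [0.643, -0.1303, 0.0441]
contact_force: [-0.8, -1.6, 0.8]
position: [0.643, -0.1291, 0.0442]
contact_force: [0.2, -5.9, 1.7]
position: [0.643, -0.1257, 0.0442]
contact_force: [-0.7, -5.8, 2.4]
position: [0.6429, -0.1218, 0.0442]
contact_force: [-0.3, -5.9, 1.4]
```

```bash
python3 -m jog '[[[0.3,3,0,0],[0.3,6,0,0],[0.2,9,0,0],[0.2,12,0,0],[0.2,15,0,0],[0.1,18,0,0],[0.1,21,0,0],[0,24,0,0],[0,27,0,0],[0,30,0,0]]]'|grep -E "pos|contact"; python3 -c "
from m import *
run(grab('scene','s6'))" | grep red
python3 -m jog '[[[0,3,0,0],[-0.1,6,0,0],[-0.1,9,0,0],[-0.2,12,0,0],[-0.2,15,0,0],[-0.2,18,0,0],[-0.3,21,0,0],[-0.3,24,0,0],[-0.3,27,0,0]]]'|grep -E "pos|contact"; python3 -c "
from m import *
run(grab('scene','s7'))" | grep -E "red|blue"
```

```text
position: [0.6425, -0.0922, 0.0442]
contact_force: [-1.9, -6.5, 2.2]
red 1494 c [649. -23.] size [ 97.2 132.4] ang 0.47 z [40.5 57.7 78.2]
red top 575 c [648.8 -19.1] size [ 96.7 124.2] ang 0.93 z [47.9 54.  57.2]
position: [0.6422, -0.0653, 0.0442]
contact_force: [-2.1, -7.5, 3.0]
red 1504 c [649.2   3.7] size [ 95.8 132.7] ang 1.23 z [40.7 58.6 78.3]
red top 564 c [648.9   7.9] size [ 95.4 123.9] ang 1.04 z [47.8 54.  57.2]
blue 426 c [606.3  67.3] size [233.  106.1] ang 41.4 z [34.9 40.8 51.7]
```

```bash
python3 -m jog '[[[0,2,0,0],[0,4,0,0],[-0.1,6,0,0],[-0.1,8,0,0],[-0.1,10,0,0]]]'|grep -E "pos|contact"; for k in 1; do python3 -m jog '[[[0,1,0,0],[0,2,0,0]]]'|grep -E "pos|contact"; python3 -m jog '[[[0,0.7,0,0],[0,1.4,0,0]]]'|grep -E "pos|contact"; python3 -m jog '[[[0,0.7,0,0],[0,1.4,0,0]]]'|grep -E "pos|contact"; done
```

```text
position: [0.642, -0.0553, 0.0441]
contact_force: [-1.7, -7.0, 2.5]
position: [0.642, -0.0533, 0.0441]
contact_force: [-2.0, -7.3, 3.4]
position: [0.642, -0.052, 0.0441]
contact_force: [-2.1, -6.1, 2.4]
position: [0.642, -0.0507, 0.0441]
contact_force: [-2.2, -7.3, 3.1]
```

```bash
python3 -m jog '[[[0,0.6,0,0],[0,1.2,0,0]]]'|grep -E "pos|contact"; python3 -m jog '[[[0,0.5,0,0],[0,1,0,0]]]'|grep -E "pos|contact"; python3 -m jog '[[[0,0.5,0,0],[0,1,0,0]]]'|grep -E "pos|contact"; python3 -m jog '[[[0,0.5,0,0]]]'|grep -E "pos|contact"
```

```text
position: [0.642, -0.0495, 0.0441]
contact_force: [-1.1, -7.0, 2.5]
position: [0.6419, -0.0485, 0.0441]
contact_force: [-2.7, -7.6, 3.5]
position: [0.6419, -0.0475, 0.0441]
contact_force: [-1.9, -7.7, 2.2]
position: [0.6419, -0.047, 0.0441]
contact_force: [-1.7, -6.6, 4.3]
```

```bash
python3 -m jog '[[[0,0.5,0,0],[0,1,0,0]]]'|grep -E "pos|contact"; python3 -m jog '[[[0,0.5,0,0]]]'|grep -E "pos|contact"; python3 -m jog '[[[0,0.5,0,0]]]'|grep -E "pos|contact"; python3 -m jog '[[[0,0.5,0,0]]]'|grep -E "pos|contact"
```

```text
position: [0.6419, -0.0461, 0.0441]
contact_force: [-2.3, -6.8, 3.0]
position: [0.6419, -0.0456, 0.0441]
contact_force: [-2.8, -8.7, 2.7]
position: [0.6419, -0.0453, 0.0441]
contact_force: [-2.2, -7.9, 3.7]
position: [0.6419, -0.0449, 0.0441]
contact_force: [-2.2, -8.8, 3.3]
```

```bash
for k in 1; do python3 -m jog '[[[0,0.5,0,0]]]'|grep -E "pos|contact"; python3 -m jog '[[[0,0.5,0,0]]]'|grep -E "pos|contact"; python3 -m jog '[[[0,0.5,0,0]]]'|grep -E "pos|contact"; python3 -m jog '[[[0,0.4,0,0]]]'|grep -E "pos|contact"; done
```

```text
position: [0.6419, -0.0444, 0.0441]
contact_force: [-2.6, -8.4, 3.2]
position: [0.6419, -0.0439, 0.0441]
contact_force: [-2.0, -9.2, 3.8]
position: [0.6419, -0.0436, 0.0441]
contact_force: [-2.4, -9.7, 3.2]
position: [0.6419, -0.0436, 0.0442]
contact_force: [-2.9, -11.8, 3.0]
```

The body stopped at y −43.6 mm and the force is climbing, so it is home on the stop. I add a little and hold.

```bash
python3 -m jog '[[[0,0.3,0,0],[0,0.3,0,0],[0,0.3,0,0]]]'|grep -E "t:|pos|contact"; python3 -m jog '[[[0,0.3,0,0],[0,0.3,0,0]]]'|grep -E "t:|pos|contact"; python3 -c "
from m import *
run(grab('scene','s8'))" | grep -E "red|blue"
```

```text
t: 15.17
position: [0.6419, -0.0437, 0.0442]
ee_rot: [0.704, 0.71, -0.001, 0.001]
contact_force: [-1.9, -10.3, 2.8]
t: 15.33
position: [0.6419, -0.0436, 0.0441]
ee_rot: [0.704, 0.71, -0.001, 0.002]
contact_force: [-3.0, -11.7, 2.7]
red 1437 c [648.3  26.1] size [ 97.3 130.8] ang 1.28 z [43.3 60.5 78.2]
red top 544 c [648.3  29.3] size [ 97.3 124.3] ang 1.28 z [47.8 53.9 57.2]
blue 401 c [607.8  73.7] size [224.6  97.4] ang 36.36 z [34.1 40.9 51.3]
```

```bash
python3 -m jog '[[[0,0.4,0,0],[0,0.4,0,0],[0,0.4,0,0]]]'|grep -E "pos|contact"; python3 -c "
from m import *
f=grab('scene','s9');P=cloud(f);x,y,z=P[...,0],P[...,1],P[...,2]
h=cv2.cvtColor(f['color'],cv2.COLOR_BGR2HSV).astype(int)
red=((h[...,0]<6)|(h[...,0]>174))&(h[...,1]>150)&(z>.044)&(z<.06)
bar=(h[...,1]<70)&(z>.034)&(z<.048)&(x>.68)
for a in np.arange(-.04,.1,.02):
    q=(y>a)&(y<a+.02); print(round(a,2),*[np.round(1000*np.percentile(x[q&m],p),1) if (q&m).sum()>4 else None for m,p in((red,97),(bar,97))])
c=f['color'][220:345,210:376];cv2.imwrite('pics/s9c.png',cv2.resize(c,None,fx=4.8,fy=4.8,interpolation=cv2.INTER_CUBIC))"
```

```text
position: [0.6419, -0.0436, 0.0442]
contact_force: [-2.2, -12.3, 1.4]
-0.04 695.0 719.9
-0.02 695.7 719.7
0.0 695.1 719.1
0.02 695.0 719.4
0.04 695.1 718.4
0.06 694.6 717.7
0.08 693.9 718.8
0.1 None 718.6
```

View pics/s9c.png

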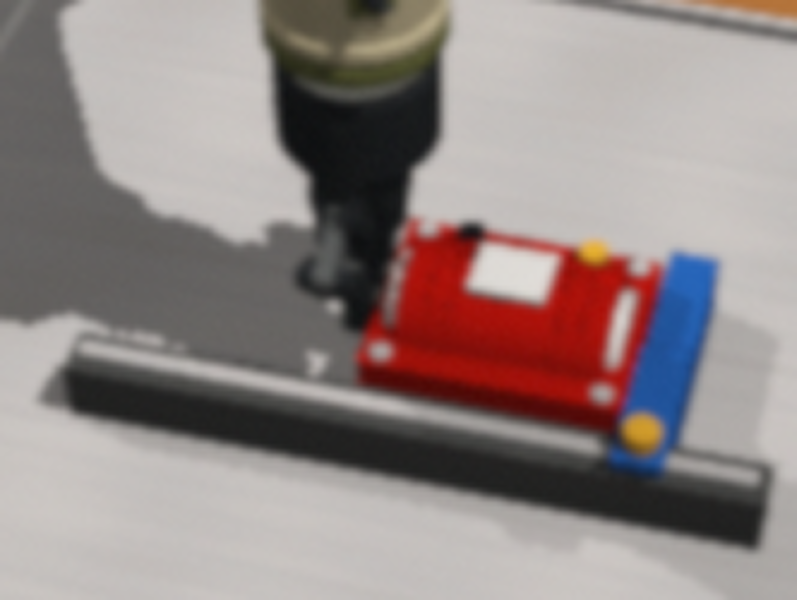

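The magneto is tight in the corner: its far face is parallel to the bar (crop (360, 385)–(610, 430)) and its left face is on the blue stop at (640, 340). I retreat straight back, then up.

```bash
python3 -m jog '[[[0,-1,0,0],[0,-2,0,0],[0,-4,0,0],[0,-8,0,0],[0,-20,0,0],[0,-45,0,0],[0,-60,0,0],[0,-60,20,0],[0,-60,60,0],[0,-60,100,0],[0,-60,130,0],[0,-60,130,0],[0,-60,130,0]]]'; python3 -c "
from m import *
f=grab('scene','s10');run(f)"|grep red
python3 - <<'E'
from h import *
c=load('s10')['color'][220:345,210:376];cv2.imwrite('pics/s10c.png',cv2.resize(c,None,fx=4.8,fy=4.8,interpolation=cv2.INTER_CUBIC))
E
```

```text
t: 16.77
position: [0.6432, -0.1, 0.1757]
ee_rot: [0.703, 0.711, 0.001, 0.001]
contact_force: [-0.8, -0.6, -0.5]
finger_gap: 0.0001
gripper_force: 0.0
red 1434 c [648.3  29.8] size [ 97.  122.7] ang 0.12 z [44.1 60.5 78.3]
red top 559 c [648.2  29.7] size [ 96.5 122.9] ang 0.48 z [47.7 53.7 57. ]
```

View pics/s10c.png

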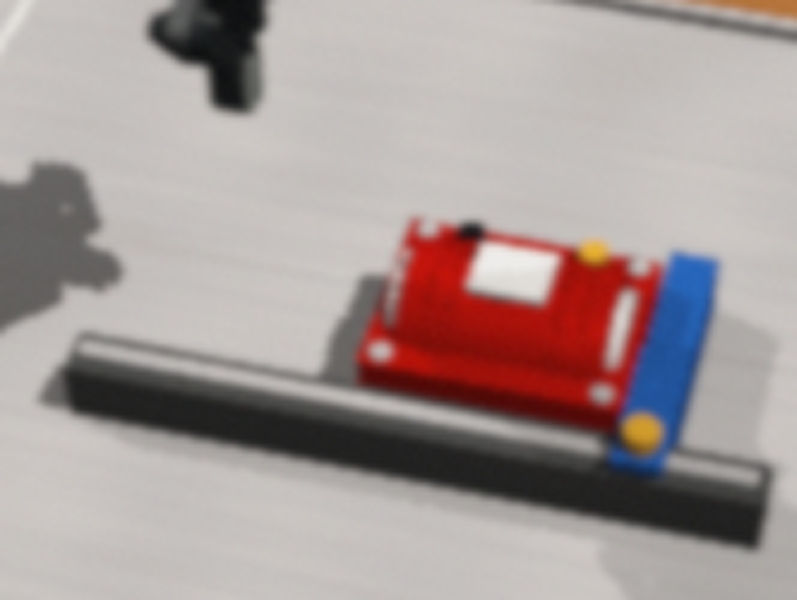

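The magneto still sits in the corner, flush and against the stop, with the gripper clear of everything.

```bash
python3 -c "
from bench import env
print(env.job_done())"
```

```text
the job is handed in; nothing more can be done
None
```

I handed the job in at about 17 s: the last picture shows the magneto flush along the long leg and home against the blue stop, with the gripper clear; no verdict was returned.

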